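# Bolt the reagent chest

## Robot

A 6-joint arm with a two-finger parallel gripper is mounted at the origin on the work surface. World frame = base frame: x ahead of the robot, y to its left, z up, the work surface at z = 0. Lengths are in m, angles in degrees, forces in N, time in s.
With the tool pointing down it reaches from about 0.4 to 0.925 m from the base axis. Payload 12.5 kg.
Tool frame: the origin (TCP) lies between the finger pads; the fingertips stand robot.finger_overhang ahead of it and the grasp point (between the pads) is the TCP (robot.finger_overhang is the distance from the TCP to the fingertips, in m); z points along the fingers, x is the direction in which the jaws open and shut, and the axes are right-handed (so a half turn about z gives the same grasp; the last joint's range is limited). The gripper opens to 95 mm and grips with 3 to 60 N. Pads are 20 mm wide; open, the fingers measure 119 mm over their backs; the gripper's body (75 mm by 180 mm) begins 59 mm behind the grasp point.
Start: joints at [-76.639, 28.126, 89.318, -0, 62.55, -6.05], TCP at [0.208, -0.589, 0.234] pointing down, gripper open.
Joint ranges: [-177.58, 177.58], [-47.91, 125.51], [2.72, 160], [-65.01, 245.01], [3.68, 167.84], [-153.87, 153.87]. Speed limits (degrees/s): [127.2, 127.2, 159.86, 180, 180, 180].

## Interface

Orientations are given as a 3x3 rotation matrix whose columns are the frame's x, y, z axes.
In Python, from bench import robot, vision gives the robot as it stands.
- The arm moves only by the tool servo_tool, never from a script. Its arguments are lists of equal length, an entry for each row: "linear": the shift along the world's x, y, z in cm, a list of three; "angular": the turn, a rotation vector about the world's x, y, z in degrees, a list of three; "claw": the closure in counts, from 0 (fully open) to 255 (shut). In form: {"linear": [[x, y, z], ...], "angular": [[ax, ay, az], ...], "claw": [claw, ...]}. A call has 1 to 12 rows; each row is the pose to reach, as a shift and turn from the pose commanded when the call began; what a row does not reach only later rows make up. A row lasts 1/10 s, in which the tool goes at most 50 mm and 8.59 degrees, less where a joint would pass 70% of its speed; a pose out of reach is approached as far as the arm can. A call with a gripper value outside its range is refused whole. The fingers move at their own pace and stop on an object; "squeeze" is the grip in N (left out, the last holds). Time passes only in rows, so rows that repeat a pose let the fingers close. It gives the time, the measured TCP pose, the force and the opening at its end, in the units of the state.
- robot.get_obs(): the state, without advancing time (a new reading comes with each control period).
- vision.capture(name): name is "scene" or "top" or "wrist"; returns the picture (384x512x3 uint8, red, green, blue); there is no depth.
- vision.camera_info(name): a dict with "camera_matrix" (3x3 intrinsics, pixels), "R" (3x3) and "t" (3): a world point X has camera coordinates R X + t. Camera axes: x right, y down, z forward; pixel columns grow to the right and rows downward; lengths in m; the calibration is good to about 2 mm. A picture is of the moment at which its call begins: read the wrist's pose just before it. camera_info takes no time and is no camera call; for the wrist camera it gives the pose at the moment of the call.
- robot.job_done(): hands the job in, once; it reports no verdict.
The state is a dict: "t": time; "joint_positions": joint angles; "qvel": joint speeds; "tau": joint torques, N m; "eef_pos": TCP position; "orientation": TCP orientation; "wrist_force": force on the tool from outside, world axes, zero at the start; "ft_torque": the same for the moment, N m; "width": finger opening in m.
Only numpy, scipy, OpenCV 4.12 (cv2) and the standard library are available. Lean on these libraries where they do the work, as an engineer would, in place of code of your own. Each camera call takes 0.05 s, during which the arm holds its last target.

## Task

The lid of the yellow reagent chest is shut but not bolted. With your fingertips push the red knob of its barrel bolt along the slot, all the way towards the keeper on the chest's front sill, then push the knob over sideways into the notch until it lies fully down at the notch's end, and let go. Keep the lid shut, and leave the padlock, the glassware and everything else where they are.

Things in the scene. Friction and masses are not known exactly. Their poses are not given: they have to be found in the camera images.
- chest: Yellow steel reagent chest, fixed to the bench, 260 mm (its x) by 300 mm (its y), its top flat at 140 mm. Origin: centre of its underside, on the bench; z up. The top is a fixed front sill (55 mm wide, on the -x side) and, behind it, the hinged lid. A steel barrel bolt lies on the lid along the chest's x axis, at chest y = 0. Nothing else stands on the top within 50 mm of the knob's whole path.
- slot_corner (a point): Point on the bolt's axis (157.5 mm above the bench, chest x = -45 mm) below the corner of the L-shaped slot. The barrel is 28 mm in diameter, top at 171.5 mm, from chest x = -66 to +34 mm. The slot, 11.5 mm wide, runs along the barrel's top from chest x = +10 mm (knob drawn) to this corner, where its notch turns off and runs down round the barrel on the chest's +y side.
- keeper (a point): Centre of the keeper on the front sill: a steel tube 28 mm in diameter, 24 mm long, in line with the bolt (chest x = -100 mm, 157.5 mm above the bench). The bolt's 14 mm rod enters it. The rod also sticks out of the barrel's other end, up to chest x = +85 mm.
- knob_ball (a point): Centre of the red ball, 20 mm in diameter, on the bolt's 9 mm steel stem, 40 mm from the bolt's axis. Upright it is 197.5 mm above the bench; fully down it is about 167 mm above the bench and 39 mm to the chest's +y side of the axis.
- bolt (a joint): Travel of the bolt with its knob in m: 0 = fully drawn, 0.055 = home through the keeper; positive towards the chest's -x. Stiff: about 2.5 N moves it, it stays where left, hard stops at both ends. The slot keeps the knob nearly upright (5 degrees of play, 15 under a hard push) until the bolt is within about 3 mm of home.
- knob (a joint): Turn of the knob about the bolt's axis in rad: 0 = upright, 1.34 = lying down against the notch's end; positive towards the chest's +y. Stiff: 1.3 N across the ball turns it, it stays where left. While it is in the notch the bolt cannot slide.
- lid (a joint): Opening of the chest's lid in rad about the hinge along its rear (+x) edge: 0 = shut (where it starts, held only by its weight of about 1.3 kg), positive opens upward.
- padlock: Brass padlock lying flat on the chest's lid, about 65 x 40 x 18 mm; origin under the centre of its brass body.
- dropper: Small amber dropper bottle with a black top standing on the chest's lid, 34 mm in diameter, 87 mm high; origin under its centre.
- tray: Red plastic tray, 236 x 176 x 45 mm, on the bench on the chest's +y side; origin under its centre.
- vol_flask: Stoppered glass volumetric flask standing in the red tray, 60 mm in diameter, 178 mm high; origin under its centre.
- pipette_bulb: Red rubber pipette bulb on the bench on the chest's -y side, about 80 x 54 x 69 mm; origin under its centre.
- wash_bottle: White wash bottle with blue cap and bent spout, 72 mm in diameter, 203 mm high, on the bench behind the chest (its +x side); origin under its centre.
- erlenmeyer: Stoppered glass conical flask, 82 mm in diameter, 132 mm high, on the bench on the chest's -y side; origin under its centre.
- reagent_bottle: Brown glass reagent bottle with black cap, 68 mm in diameter, 150 mm high, on the bench behind the chest (its +x side); origin under its centre.

How it is judged (in metres and radians):
On the way, in this order (a step that is already met when the one before it is completed fails the run):
1. the bolt is pushed along its slot and home into the keeper (value of joint bolt above 0.05 m), for 0.05 s.
2. the knob is turned over into the notch, down to its end (value of joint bolt above 0.05 m and value of joint knob above 1.2 rad), for 0.1 s.
At the end, for the whole second after the job is handed in: The bolt is home in the keeper (at least 50 of its 55 mm), its knob lies down in the notch (at least 1.2 of 1.34 rad), both at rest and let go, the lid is shut (under 0.03 rad), and every other thing is within 30 mm of where it stood (all of step 2 and value of joint lid below 0.03 rad and velocity of joint knob between -0.1 and 0.1 rad/s and velocity of joint bolt between -0.02 and 0.02 m/s and distance of each of padlock, dropper, tray, vol_flask, pipette_bulb, wash_bottle, erlenmeyer, reagent_bottle from where it was at the start of the episode below 0.03 m); the robot touches nothing.
It fails at once if the chest's lid is lifted (value of joint lid above 0.06 rad).
It fails at once if the padlock or dropper bottle on the lid is lifted, pushed away or knocked over (distance of any of padlock, dropper from where it was at the start of the episode above 0.03 m or angle between any of padlock, dropper's own z axis and vertical above 0.5 rad).
It fails at once if the tray, its flask or the pipette bulb is lifted, pushed away or knocked over (distance of any of tray, vol_flask, pipette_bulb from where it was at the start of the episode above 0.03 m or angle between any of tray, vol_flask, pipette_bulb's own z axis and vertical above 0.5 rad).
It fails at once if a bottle or the conical flask beside the chest is lifted, pushed away or knocked over (distance of any of wash_bottle, erlenmeyer, reagent_bottle from where it was at the start of the episode above 0.03 m or angle between any of wash_bottle, erlenmeyer, reagent_bottle's own z axis and vertical above 0.5 rad).
It also fails if it takes over 51 s, if anything falls off the work surface, if the arm or the gripper's body presses on something with over 40 N, if the wrist force passes 120 N, or if a joint passes its speed limit or range.

## Working session

There is one attempt and no reset: what is moved stays moved. The work goes in short steps, Python scripts to look and compute and a tool call to move; the robot and the scene stay as the last step left them, time stands still between calls to the robot, and variables do not carry over. Pictures are saved under pics/ and viewed, and the job is handed in when it is done.

Besides the shell and the picture viewer there is one more tool, called after "Request:" as a command line: name --argument value ..., lists and objects as JSON in quotes. servo_tool: Moves the arm, as the interface text tells. Its arguments: {"type":"object","properties":{"linear":{"type":"array","items":{"type":"array","items":{"type":"number"}}},"angular":{"type":"array","items":{"type":"array","items":{"type":"number"}}},"claw":{"type":"array","items":{"type":"number"}},"squeeze":{"type":"number"}},"required":["linear","angular","claw"]}

```bash
mkdir -p pics; ls; python3 - <<'E'
from bench import robot, vision
import cv2
o=robot.get_obs(); print({k:o[k] for k in ('t','eef_pos','orientation','wrist_force','width')}, robot.finger_overhang)
for n in ('scene','top','wrist'):
    i=vision.camera_info(n); print(n,i)
    cv2.imwrite(f'pics/{n}0.png',vision.capture(n)[:,:,::-1])
E
```

```text
pics
{'t': 0.0, 'eef_pos': array([ 0.20769673, -0.58926566,  0.2330621 ]), 'orientation': array([[ 3.32335811e-01, -9.43161093e-01, -2.45962884e-04],
       [-9.43160493e-01, -3.32335879e-01,  1.07177563e-03],
       [-1.09259937e-03, -1.24206950e-04, -9.99999395e-01]]), 'wrist_force': array([ 0.9294909 , -0.30730801,  0.3537132 ]), 'width': 0.09509543356031638} 0.019
scene {'camera_matrix': array([[379.27703407,   0.        , 256.89916556],
       [  0.        , 379.27703407, 189.27991373],
       [  0.        ,   0.        ,   1.        ]]), 'R': array([[-0.65892367,  0.75220433,  0.00287114],
       [ 0.62621574,  0.55066557, -0.55192506],
       [-0.41674146, -0.36187853, -0.83388877]]), 't': array([ 0.31364977, -0.32818997,  1.34208813])}
top {'camera_matrix': array([[443.60999978,   0.        , 259.96582863],
       [  0.        , 443.60999978, 196.04903322],
       [  0.        ,   0.        ,   1.        ]]), 'R': array([[ 0.05790709, -0.99831719,  0.00309051],
       [-0.97628668, -0.0572755 , -0.20876742],
       [ 0.20859312,  0.00907189, -0.97796043]]), 't': array([0.04191893, 0.58224169, 1.00988936])}
wrist {'camera_matrix': array([[300.72594371,   0.        , 252.28529002],
       [  0.        , 300.72594371, 190.67225959],
       [  0.        ,   0.        ,   1.        ]]), 'R': array([[ 3.32166471e-01, -9.43220421e-01, -8.19932859e-04],
       [-9.07045688e-01, -3.19665297e-01,  2.74011346e-01],
       [-2.58715202e-01, -9.02736655e-02, -9.61726110e-01]]), 't': array([-0.62591808, -0.03113847,  0.39105538])}
```

View pics/scene0.png

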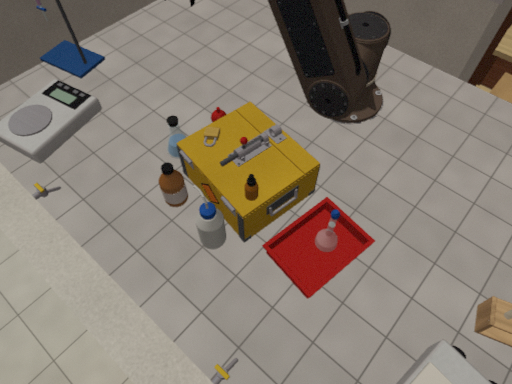

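View pics/top0.png

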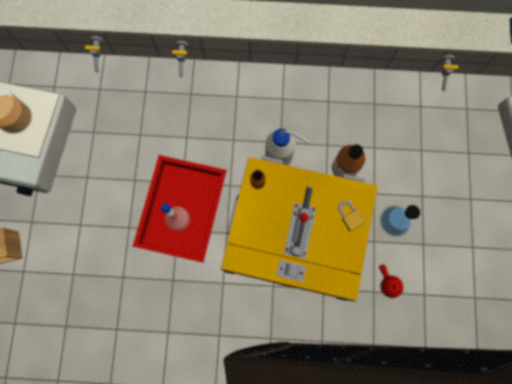

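The top view shows the chest top with corners near (248,158), (376,184), (357,299), (222,268). The knob is at (305,217), the keeper at (292,271), the dropper at (258,180) and the padlock at (350,213). Next I'll measure these.

```bash
cat > h.py <<'E'
import numpy as np, cv2
from bench import robot, vision
def ray(n,uv):
    i=vision.camera_info(n);R=i['R'];d=R.T@np.linalg.inv(i['camera_matrix'])@np.array([*uv,1.]);return -R.T@i['t'],d/np.linalg.norm(d)
def plane(n,uv,z):
    c,d=ray(n,uv);return c+d*(z-c[2])/d[2]
def tri(a,b):
    A=np.zeros((3,3));y=np.zeros(3);rs=[]
    for n,uv in (a,b):
        c,d=ray(n,uv);P=np.eye(3)-np.outer(d,d);A+=P;y+=P@c;rs.append((c,P))
    X=np.linalg.solve(A,y);return X,[np.linalg.norm(P@(X-c)) for c,P in rs]
def red(im,box):
    x0,y0,x1,y1=box;h=cv2.cvtColor(im,cv2.COLOR_RGB2HSV);m=((h[...,0]<6)|(h[...,0]>174))&(h[...,1]>150)&(h[...,2]>60)
    k=np.zeros(m.shape,bool);k[y0:y1,x0:x1]=1;v,u=np.nonzero(m&k);return u.mean(),v.mean(),len(u)
E
python3 - <<'E'
from h import *
t=cv2.imread('pics/top0.png')[:,:,::-1].copy();s=cv2.imread('pics/scene0.png')[:,:,::-1].copy()
kt=red(t,(290,205,320,230));ks=red(s,(233,132,256,155));print(kt,ks)
print('knob',tri(('top',kt[:2]),('scene',ks[:2])),plane('top',kt[:2],.1975))
h=cv2.cvtColor(t,cv2.COLOR_RGB2HSV);m=((h[...,0]>18)&(h[...,0]<32)&(h[...,1]>150)&(h[...,2]>150)).astype(np.uint8)
m[:140]=0;m=cv2.morphologyEx(m,cv2.MORPH_CLOSE,np.ones((5,5)))
c=max(cv2.findContours(m,0,2)[0],key=cv2.contourArea)
P=np.array([plane('top',p[0],.14)[:2]*1000 for p in c],np.float32)
r=cv2.minAreaRect(P);print(r);print(cv2.boxPoints(r))
print(cv2.approxPolyDP(c,8,True).reshape(-1,2))
for n,uv,z in (('rod end',(308,189),.1575),('keeper',(291,271),.1715),('dropper',(258,178),.227),('padlock',(352,216),.158)):print(n,plane('top',uv,z))
cv2.imwrite('pics/crop.png',cv2.resize(t[140:310,210:390],None,fx=4,fy=3.5,interpolation=2)[:,:,::-1])
cv2.imwrite('pics/crops.png',cv2.resize(s[95:235,170:325],None,fx=4,fy=4,interpolation=2)[:,:,::-1])
E
```

```text
(np.float64(303.37254901960785), np.float64(217.23529411764707), 51) (np.float64(243.54545454545453), np.float64(140.21212121212122), 33)
knob (array([ 0.50999621, -0.01773606,  0.19487519]), [np.float64(0.0009277169290435928), np.float64(0.000927716929043685)]) [ 0.51007235 -0.01827656  0.1975    ]
((500.6542053222656, -17.863739013671875), (297.82427978515625, 257.6025390625), 80.2612075805664)
[[ 348.5196  -142.84233]
 [ 602.40985 -186.41753]
 [ 652.7888   107.11485]
 [ 398.89856  150.69005]]
[[249 158]
 [222 268]
 [356 299]
 [376 186]]
rod end [ 0.5803481  -0.02978968  0.1575    ]
keeper [0.39949246 0.0008369  0.1715    ]
dropper [0.58104071 0.08043403 0.227     ]
padlock [ 0.52566598 -0.12733723  0.158     ]
```

View pics/crop.png

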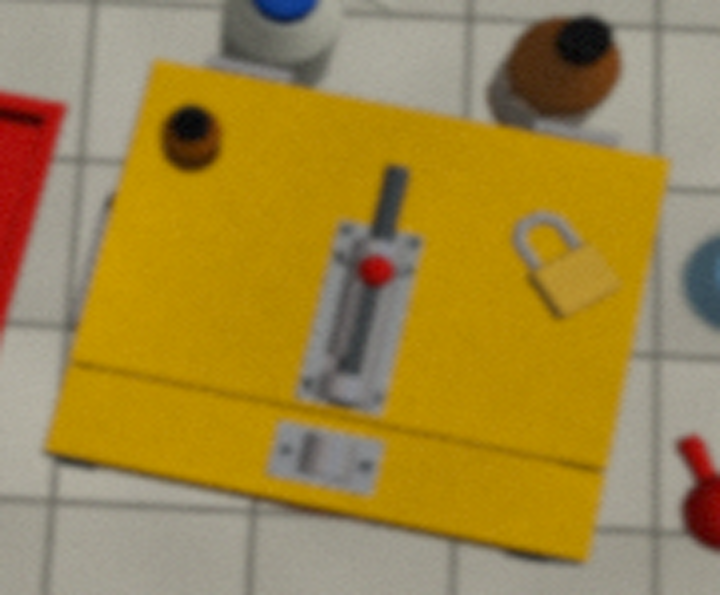

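View pics/crops.png

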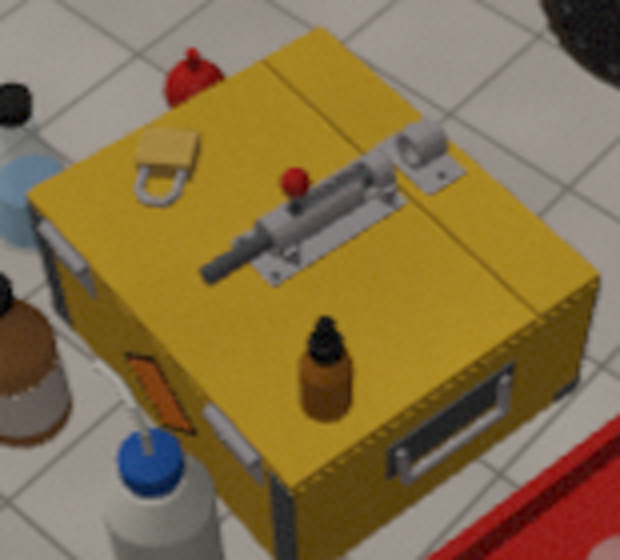

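Chest centre is about (0.501,-0.018) with yaw -9.7°. The knob came out at z 0.195, against 0.1975 expected, and sits at chest x of about +9 mm, which is consistent with the description. I'll shut the claw and move to a safe spot behind the knob, with the tool's x along the chest's x.

Request:
servo_tool --linear '[[0,0,3],[3,5,4],[6,10,4],[9,15,4],[12,20,4],[15,25,4],[18,30,4],[21,35,4],[24,40,4],[27,45,4],[30,50,4],[33,56,4]]' --angular '[[0,0,0],[0,0,6],[0,0,12],[0,0,18],[0,0,24],[0,0,30],[0,0,36],[0,0,42],[0,0,48],[0,0,54],[0,0,60],[0,0,60.9]]' --claw '[255,255,255,255,255,255,255,255,255,255,255,255]'

```text
t: 1.35
eef_pos: [0.4896, -0.1157, 0.2737]
orientation: [[0.986, -0.165, 0.0], [-0.165, -0.986, -0.0], [0.0, 0.0, -1.0]]
wrist_force: [0.5, -0.9, -0.1]
width: 0.0044
```

Request:
servo_tool --linear '[[0,0,0],[0,0,0]]' --angular '[[0,0,0],[0,0,0]]' --claw '[255,255]'

```text
t: 1.55
eef_pos: [0.489, -0.1167, 0.2734]
orientation: [[0.986, -0.166, -0.0], [-0.166, -0.986, 0.0], [-0.0, 0.0, -1.0]]
wrist_force: [0.8, -0.1, -0.8]
width: 0.0006
```

Request:
servo_tool --linear '[[2,3,0],[4,6,0],[5.6,9.1,0],[5.6,9.1,0],[5.6,9.1,0]]' --angular '[[0,0,0],[0,0,0],[0,0,0],[0,0,0],[0,0,0]]' --claw '[255,255,255,255,255]'

```text
t: 2.05
eef_pos: [0.5446, -0.0276, 0.2734]
orientation: [[0.986, -0.169, -0.001], [-0.169, -0.986, -0.0], [-0.001, 0.0, -1.0]]
wrist_force: [-0.6, -0.6, -0.6]
width: 0.0004
```

```bash
python3 - <<'E'
from h import *
o=robot.get_obs();print(o['eef_pos'],o['wrist_force'])
i=vision.camera_info('wrist')
w=vision.capture('wrist');s=vision.capture('scene');t=vision.capture('top')
cv2.imwrite('pics/w1.png',w[:,:,::-1])
cv2.imwrite('pics/s1.png',cv2.resize(s[75:215,170:325],None,fx=4,fy=4,interpolation=2)[:,:,::-1])
q=i['camera_matrix']@(i['R']@np.array([.510,-.018,.1975])+i['t']);print(q[:2]/q[2])
q=i['camera_matrix']@(i['R']@np.append(o['eef_pos'][:2],o['eef_pos'][2]-.019)+i['t']);print('tip',q[:2]/q[2])
E
```

```text
[ 0.54455489 -0.02758855  0.27339064] [-0.61900823 -0.62277283 -0.57676601]
[206.82007208 200.09240926]
tip [251.80186194 234.01500746]
```

View pics/w1.png

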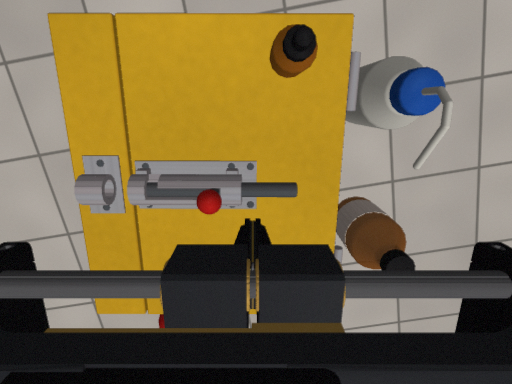

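View pics/s1.png

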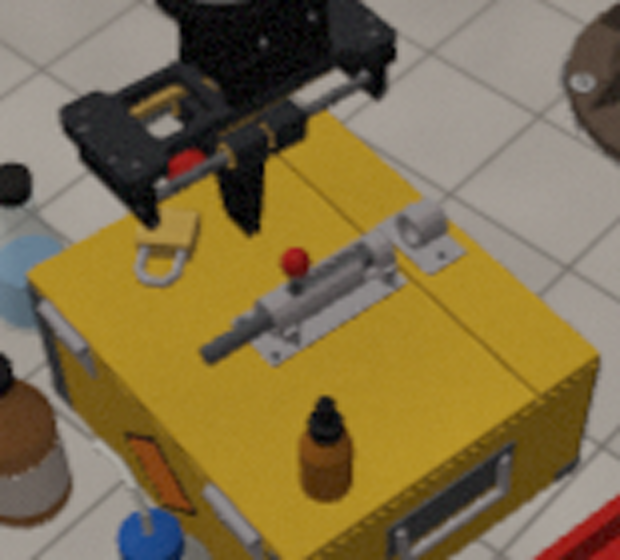

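The wrist view shows the knob at (209,201), against (207,200) predicted, so they agree within about 1.5 mm. The fingers are on the keeper-opposite side and clear of everything. I'll descend until the tips are at z≈0.187, then push towards -x of the chest.

Request:
servo_tool --linear '[[0,0.2,-2],[0,0.2,-4.5],[0,0.2,-6.7],[0,0.2,-6.7],[-0.5,0.29,-6.7],[-1,0.37,-6.7],[-1.5,0.46,-6.7],[-2,0.54,-6.7],[-2,0.54,-6.7]]' --angular '[[0,0,0],[0,0,0],[0,0,0],[0,0,0],[0,0,0],[0,0,0],[0,0,0],[0,0,0],[0,0,0]]' --claw '[255,255,255,255,255,255,255,255,255]'

```text
t: 3.1
eef_pos: [0.5246, -0.0212, 0.2074]
orientation: [[0.986, -0.168, 0.002], [-0.168, -0.986, -0.0], [0.002, 0.0, -1.0]]
wrist_force: [0.7, -0.0, 0.5]
width: 0.0006
```

```bash
python3 - <<'E'
from h import *
o=robot.get_obs();print(o['eef_pos'],o['wrist_force'])
w=vision.capture('wrist');s=vision.capture('scene')
a=cv2.resize(s[75:215,170:325],None,fx=4,fy=4,interpolation=2)
cv2.imwrite('pics/s2.png',a[:,:,::-1]);cv2.imwrite('pics/w2.png',w[:,:,::-1])
E
```

```text
[ 0.52459733 -0.02116557  0.20742244] [ 0.71421405 -0.0030076   0.49822895]
```

View pics/s2.png

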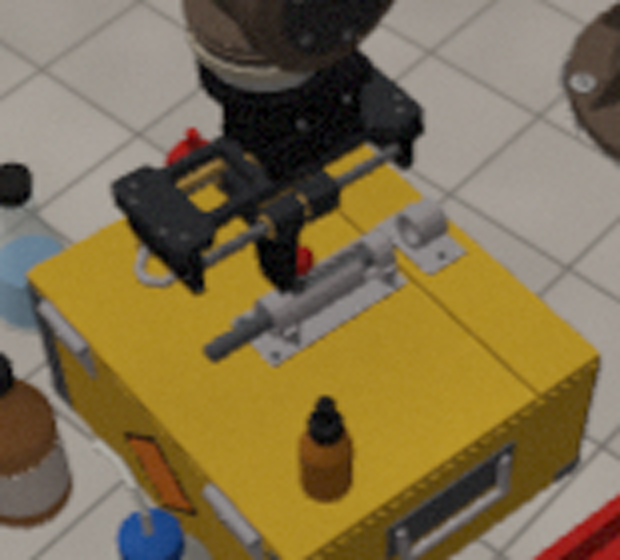

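View pics/w2.png

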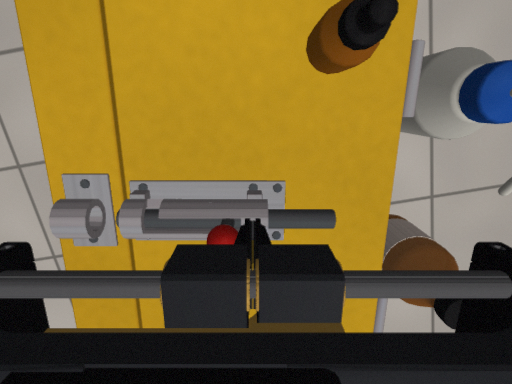

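Fingertips sit just behind the ball, with the ball at (223,237) in the wrist view and no force yet. Pushing on.

Request:
servo_tool --linear '[[-0.6,0.1,0],[-1.2,0.2,0],[-1.8,0.3,0],[-2.4,0.4,0],[-3,0.5,0],[-3.5,0.6,0],[-4,0.7,0],[-4.4,0.75,0],[-4.4,0.75,0]]' --angular '[[0,0,0],[0,0,0],[0,0,0],[0,0,0],[0,0,0],[0,0,0],[0,0,0],[0,0,0],[0,0,0]]' --claw '[255,255,255,255,255,255,255,255,255]'

```text
t: 4.1
eef_pos: [0.4802, -0.0137, 0.2066]
orientation: [[0.986, -0.168, -0.001], [-0.168, -0.986, 0.0], [-0.001, 0.0, -1.0]]
wrist_force: [-0.6, -0.2, 0.6]
width: 0.0002
```

Request:
servo_tool --linear '[[-0.3,0.05,0],[-0.6,0.1,0],[-0.8,0.14,0],[-0.8,0.14,0]]' --angular '[[0,0,0],[0,0,0],[0,0,0],[0,0,0]]' --claw '[255,255,255,255]'

```text
t: 4.5
eef_pos: [0.4732, -0.0124, 0.2068]
orientation: [[0.986, -0.168, 0.002], [-0.168, -0.986, -0.0], [0.002, 0.0, -1.0]]
wrist_force: [5.3, -0.3, -1.2]
width: 0.0005
```

```bash
python3 - <<'E'
from h import *
o=robot.get_obs();print(o['eef_pos'],o['wrist_force'])
w=vision.capture('wrist');s=vision.capture('scene')
a=cv2.resize(s[75:215,170:325],None,fx=4,fy=4,interpolation=2)
cv2.imwrite('pics/s3.png',a[:,:,::-1]);cv2.imwrite('pics/w3.png',w[:,:,::-1])
E
```

```text
[ 0.47323235 -0.01242546  0.20676355] [ 5.29943039 -0.2865437  -1.20832331]
```

View pics/s3.png

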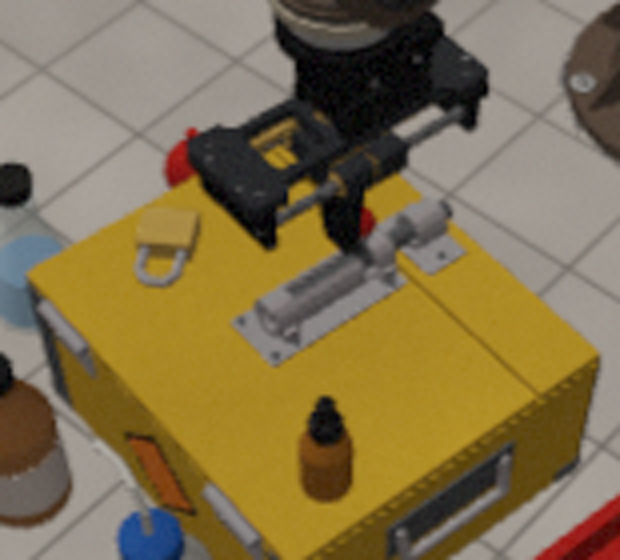

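View pics/w3.png

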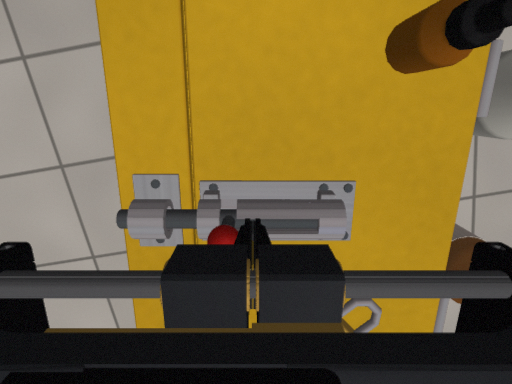

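The rod is through the keeper, with its end at (125,218) in the wrist view, and the force is 5 N, likely the stop. I'll press slightly more to confirm.

Request:
servo_tool --linear '[[-0.1,0.02,0],[-0.2,0.03,0],[-0.2,0.03,0]]' --angular '[[0,0,0],[0,0,0],[0,0,0]]' --claw '[255,255,255]'

```text
t: 4.9
eef_pos: [0.4726, -0.0124, 0.207]
orientation: [[0.986, -0.169, 0.005], [-0.168, -0.986, -0.001], [0.005, -0.0, -1.0]]
wrist_force: [11.9, -1.1, -3.8]
width: 0.0001
```

The force climbed to 12 N with no motion, so the bolt is at its stop. I'll back off and go round to the knob's -y side.

Request:
servo_tool --linear '[[0.7,-0.12,0],[1.5,-0.25,0],[1.2,-1.8,0],[0.9,-3.4,0],[0.9,-3.4,0],[-0.5,-3.15,0],[-2,-2.9,0],[-2,-2.9,0],[-2,-2.9,0]]' --angular '[[0,0,0],[0,0,0],[0,0,0],[0,0,0],[0,0,0],[0,0,0],[0,0,0],[0,0,0],[0,0,0]]' --claw '[255,255,255,255,255,255,255,255,255]'

```text
t: 5.8
eef_pos: [0.4514, -0.0408, 0.2068]
orientation: [[0.986, -0.168, 0.0], [-0.168, -0.986, -0.0], [0.0, 0.0, -1.0]]
wrist_force: [0.7, 0.2, 0.3]
width: 0.0003
```

```bash
python3 - <<'E'
from h import *
o=robot.get_obs();p=o['eef_pos'];print(p,o['wrist_force'])
d=p[:2]-[.5007,-.0179];print('chest',d@[.9856,-.169],d@[.169,.9856])
w=vision.capture('wrist');s=vision.capture('scene');t=vision.capture('top')
try:
  ks=red(s,(253,120,275,145));print(ks)
except Exception as e: print(e)
print('expected ball', .5007-.045*.9856,-.0179+.045*.169, 'z .1975 from scene:',plane('scene',ks[:2],.1975))
a=cv2.resize(s[75:215,170:325],None,fx=4,fy=4,interpolation=2)
cv2.imwrite('pics/s4.png',a[:,:,::-1]);cv2.imwrite('pics/w4.png',w[:,:,::-1])
E
```

```text
[ 0.45136145 -0.04081383  0.20682633] [0.67884376 0.21408328 0.31960283]
chest -0.0447556364220837 -0.030922089388151386
(np.float64(260.03125), np.float64(130.0625), 32)
expected ball 0.45634800000000003 -0.010294999999999999 z .1975 from scene: [ 0.4571537  -0.00640595  0.1975    ]
```

View pics/s4.png

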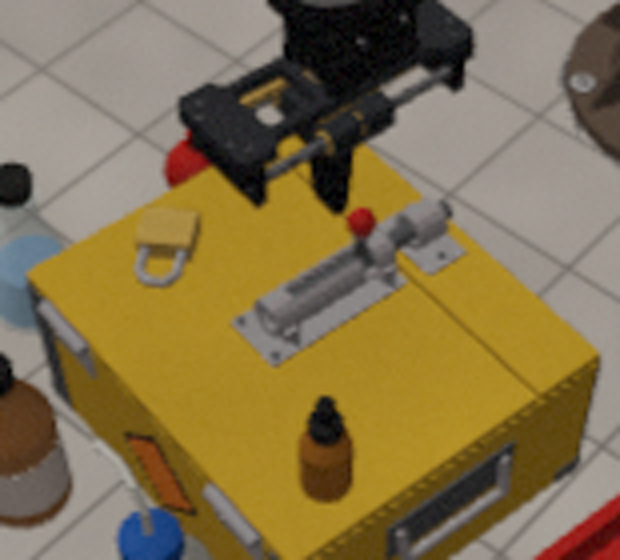

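View pics/w4.png

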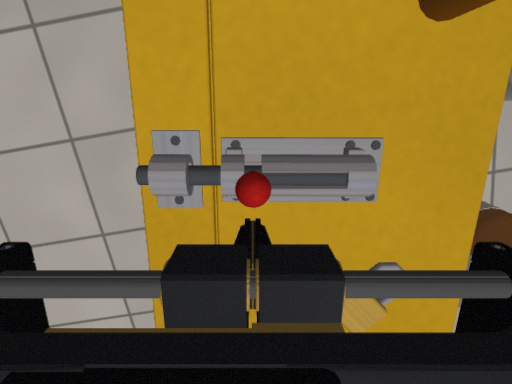

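The ball is at (253,189) in the wrist view, in line with the fingers at column 252, and it is free at the home position. Now I'll push it sideways (+y).

Request:
servo_tool --linear '[[0.07,0.4,0],[0.14,0.8,0],[0.2,1.2,0],[0.27,1.6,0],[0.34,2,0],[0.4,2.4,0],[0.48,2.8,0],[0.54,3.2,0],[0.61,3.6,0],[0.69,4,0],[0.69,4,0]]' --angular '[[0,0,0],[0,0,0],[0,0,0],[0,0,0],[0,0,0],[0,0,0],[0,0,0],[0,0,0],[0,0,0],[0,0,0],[0,0,0]]' --claw '[255,255,255,255,255,255,255,255,255,255,255]'

```text
t: 7.05
eef_pos: [0.4579, -0.0005, 0.2067]
orientation: [[0.986, -0.168, 0.0], [-0.168, -0.986, 0.0], [0.0, -0.0, -1.0]]
wrist_force: [-0.3, -0.5, 0.0]
width: 0.0003
```

```bash
python3 - <<'E'
from h import *
o=robot.get_obs();p=o['eef_pos'];print(p,o['wrist_force'])
d=p[:2]-[.5007,-.0179];print('chest',d@[.9856,-.169],d@[.169,.9856])
w=vision.capture('wrist');s=vision.capture('scene')
a=cv2.resize(s[75:215,170:325],None,fx=4,fy=4,interpolation=2)
cv2.imwrite('pics/s5.png',a[:,:,::-1]);cv2.imwrite('pics/w5.png',w[:,:,::-1])
E
```

```text
[ 0.45787233 -0.00051316  0.20672106] [-0.32180129 -0.52177038  0.03315989]
chest -0.04514932532180228 0.009898597753564416
```

View pics/s5.png

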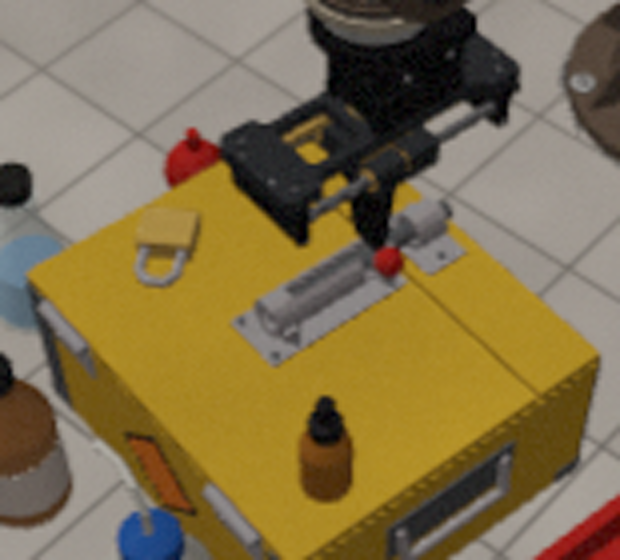

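View pics/w5.png

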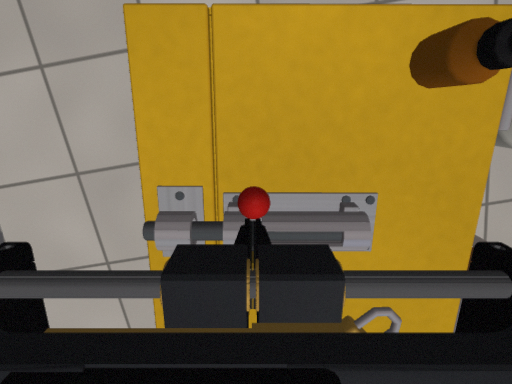

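The ball is now well over, at (253,202) in the wrist view and roughly 45–50°. I'll lift, move over the ball and press it down.

Request:
servo_tool --linear '[[0,-0.2,1],[0,-0.2,2.2],[0.2,1.2,2.2],[0.44,2.56,2.2],[0.44,2.56,2.2],[0.44,2.56,1.5],[0.44,2.56,1],[0.44,2.56,0.5],[0.44,2.56,0],[0.44,2.56,-0.4],[0.44,2.56,-0.8],[0.44,2.56,-0.8]]' --angular '[[0,0,0],[0,0,0],[0,0,0],[0,0,0],[0,0,0],[0,0,0],[0,0,0],[0,0,0],[0,0,0],[0,0,0],[0,0,0],[0,0,0]]' --claw '[255,255,255,255,255,255,255,255,255,255,255,255]'

```text
t: 8.35
eef_pos: [0.4619, 0.0243, 0.198]
orientation: [[0.986, -0.168, -0.001], [-0.168, -0.986, -0.0], [-0.001, 0.0, -1.0]]
wrist_force: [0.2, -0.4, 1.0]
width: 0.0003
```

Request:
servo_tool --linear '[[0,0,-0.1],[0,0,-0.2],[0,0,-0.3],[0,0,-0.3]]' --angular '[[0,0,0],[0,0,0],[0,0,0],[0,0,0]]' --claw '[255,255,255,255]'

```text
t: 8.75
eef_pos: [0.4622, 0.0246, 0.1957]
orientation: [[0.986, -0.168, 0.0], [-0.168, -0.986, -0.0], [0.0, 0.0, -1.0]]
wrist_force: [-0.0, 1.2, 0.5]
width: 0.0004
```

Tips are at 0.1767, the expected end height, but the force is low. I'll press further until it hits the stop.

Request:
servo_tool --linear '[[0,0,-0.1],[0,0,-0.2],[0,0,-0.2],[0,0,-0.2]]' --angular '[[0,0,0],[0,0,0],[0,0,0],[0,0,0]]' --claw '[255,255,255,255]'

```text
t: 9.15
eef_pos: [0.4627, 0.0247, 0.1947]
orientation: [[0.986, -0.168, 0.002], [-0.168, -0.986, 0.0], [0.002, -0.0, -1.0]]
wrist_force: [-1.5, 2.2, 13.7]
width: 0.0006
```

```bash
python3 - <<'E'
from h import *
w=vision.capture('wrist');s=vision.capture('scene')
a=cv2.resize(s[75:215,170:325],None,fx=4,fy=4,interpolation=2)
cv2.imwrite('pics/s6.png',a[:,:,::-1]);cv2.imwrite('pics/w6.png',w[:,:,::-1])
E
```

```text
(no output)
```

View pics/s6.png

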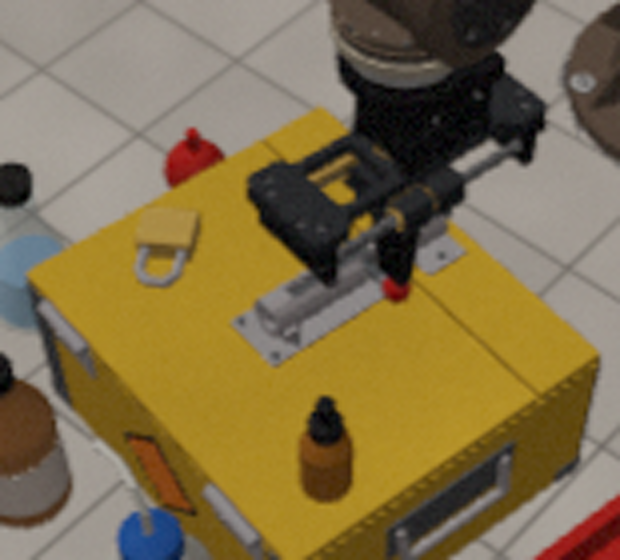

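View pics/w6.png

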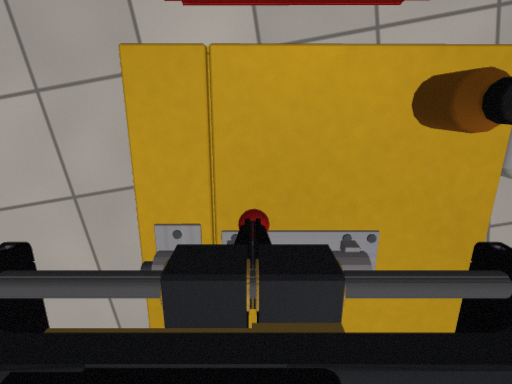

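The ball, at (254,222), is pressed under the tips with 13.7 N at tip height 0.176, so it is on the notch's end stop. I'll lift away and check.

Request:
servo_tool --linear '[[0,0,1],[0,0,3],[0,0,6],[0,0,9],[-2,-4,10],[-4,-8,10],[-4,-12,10],[-4,-16,10],[-4,-20,10],[-4,-20,10],[-4,-20,10]]' --angular '[[0,0,0],[0,0,0],[0,0,0],[0,0,0],[0,0,0],[0,0,0],[0,0,0],[0,0,0],[0,0,0],[0,0,0],[0,0,0]]' --claw '[255,255,255,255,255,255,255,255,255,255,255]'

```text
t: 10.35
eef_pos: [0.4218, -0.1759, 0.2935]
orientation: [[0.985, -0.17, -0.001], [-0.17, -0.985, 0.0], [-0.001, -0.0, -1.0]]
wrist_force: [0.3, 0.7, -0.1]
width: 0.0005
```

```bash
python3 - <<'E'
from h import *
o=robot.get_obs();print(o['t'],o['eef_pos'],o['wrist_force'],abs(o['qvel']).max())
s=vision.capture('scene');t=vision.capture('top')
cv2.imwrite('pics/s7.png',cv2.resize(s[75:215,170:325],None,fx=4,fy=4,interpolation=2)[:,:,::-1])
cv2.imwrite('pics/t7.png',cv2.resize(t[140:310,210:390],None,fx=4,fy=3.5,interpolation=2)[:,:,::-1])
ks=red(s,(258,130,285,160));kt=red(t,(272,235,300,265));print(ks,kt)
X=tri(('top',kt[:2]),('scene',ks[:2]));d=X[0][:2]-[.5007,-.0179];print(X,'chest',d@[.9856,-.169],d@[.169,.9856])
for n,im,uv in(('scene',s,ks),('top',t,kt)):
  p=plane(n,uv[:2],.167)[:2]-[.5007,-.0179];print(n,p@[.9856,-.169],p@[.169,.9856])
E
```

```text
10.35 [ 0.42178142 -0.17589766  0.2935285 ] [ 0.26832469  0.66488121 -0.07160418] 2.229726554088763
(np.float64(268.61290322580646), np.float64(146.25806451612902), 31) (np.float64(280.05882352941177), np.float64(239.88235294117646), 34)
(array([0.46318922, 0.02759251, 0.16474864]), [np.float64(0.0012884638480924109), np.float64(0.0012884638480924885)]) chest -0.0446588590105125 0.03849809792680932
scene -0.04417453776887924 0.04094109243566199
top -0.044066021729445 0.03758324397963578
```

View pics/s7.png

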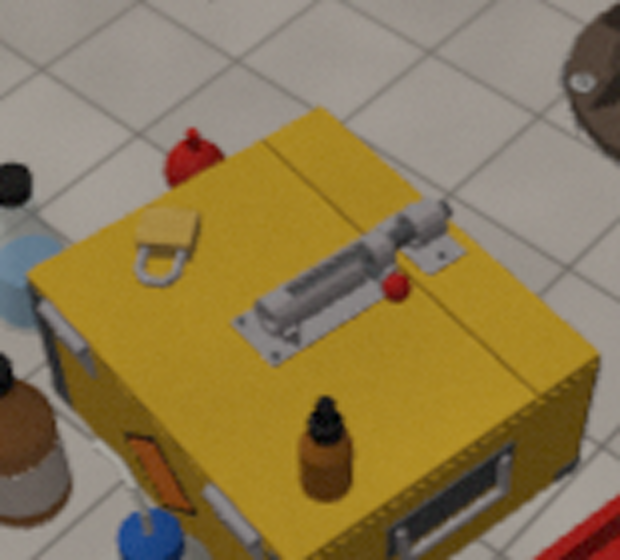

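View pics/t7.png

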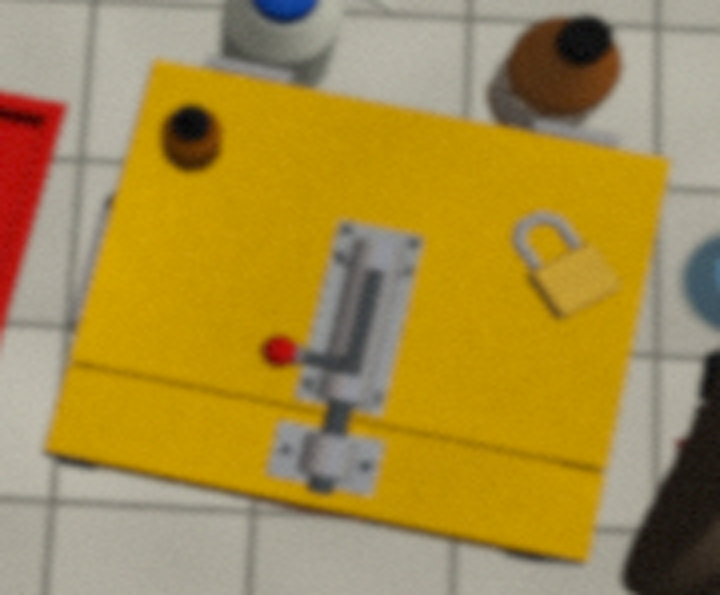

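The knob lies down at chest (-45, +38.5) mm, z 0.165, against (-45, +39, 0.167) nominal. The rod is through the keeper, the lid is shut and nothing else has moved. I'll hold briefly so the arm is at rest, then hand in.

Request:
servo_tool --linear '[[0,0,0],[0,0,0],[0,0,0]]' --angular '[[0,0,0],[0,0,0],[0,0,0]]' --claw '[255,255,255]'

```text
t: 10.75
eef_pos: [0.4222, -0.1748, 0.2938]
orientation: [[0.986, -0.167, 0.0], [-0.167, -0.986, -0.0], [0.0, 0.0, -1.0]]
wrist_force: [-0.8, -0.5, -1.0]
width: 0.0005
```

```bash
python3 -c "
from bench import robot
print(robot.get_obs()['wrist_force']);print(robot.job_done())"
```

```text
[-0.82656966 -0.5214135  -0.96918928]
the job is handed in; nothing more can be done
None
```

The chest is bolted and the job is handed in, after about 11 of the 51 s. With the fingers shut, I pushed the knob along the slot to the hard stop (12 N with no further motion). I then pushed it sideways into the notch and pressed it down onto the notch's end (13.7 N), and withdrew.

- **Knob:** my last two-view measurement put the ball at chest x -45 mm, y +38.5 mm, z 0.165 m. Nominal for fully down is -45 mm, +39 mm and about 0.167 m.
- **Views:** on the plane of the lowered ball, the scene and top cameras disagreed by about 3 mm in y. That is close to the stated calibration error.
- **Bolt and lid:** in the pictures the rod is through the keeper and the lid is shut.
- **Other things:** I judged these by eye only. The padlock, dropper, wash bottle and reagent bottle look unmoved. The final close-ups cut off the tray and conical flask and did not show the volumetric flask, and the arm hid the bulb in the top view. The arm never went near any of these.
- **Robot:** it was clear of everything at hand-in, with a wrist force of about 1 N, the same as the sensor's noise. The hand-in gave no verdict.

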